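# Roll a tube blank into a V-block fixture and fold the hold-down onto it

## Robot

A 7-joint arm with a two-finger parallel gripper is mounted at the origin on a cart in front of the work surface, level with it; the furniture and walls round the work are solid. World frame = base frame: x ahead of the robot, y to its left, z up, the work surface at z = 0. Lengths are in mm, angles in rad, forces in N, time in s.
With the tool pointing down it reaches from about 425 to 950 mm from the base axis. Payload 16.7 kg.
Tool frame: the origin (TCP) lies on the centre line of the jaws, within the pads' length; the fingertips stand 19 mm ahead of it and the grasp point (between the pads) is the TCP; z points along the fingers, y is the line along which they close (so a half turn about z gives the same grasp; the last joint's range is limited). The gripper opens to 94 mm and grips with 3 to 60 N. Pads are 16 mm wide; open, the fingers measure 119 mm over their backs; the gripper's body (75 mm by 177 mm) begins 78 mm behind the grasp point.
Start: joints at [1.159, 0.426, 0.074, 1.606, -0.034, 1.111, -0.067], TCP at [174.673, -651.97, 224.467] pointing down, gripper open.
Joint ranges: [-2.85, 2.85], [-0.5, 2.14], [-1.23, 1.37], [0.21, 2.46], [-1.02, 4.16], [0.16, 2.05], [-2.73, 2.73]. Speed limits (rad/s): [1.89, 1.89, 2.39, 2.39, 3.01, 3.01, 3.01].

## Interface

Orientations are given as a rotation vector (axis times angle).
In Python, from station import env gives the robot as it stands.
- The arm moves only by the tool move_arm, never from a script. Its argument "rows" is a list of rows, each a list of 3 entries, a list of its own where there are three numbers: the opening, from 0 (shut) to 1 (fully open), then the shift along the tool's x, y, z in mm, then the turn about the tool's z in rad. A call has 1 to 8 rows; each row is the pose to reach, as a shift and turn from the pose commanded when the call began, along the tool's axes at that moment; what a row does not reach only later rows make up. A row lasts 1/8 s, in which the tool goes at most 62.5 mm and 10.7 degrees, less where a joint would pass 70% of its speed; a pose out of reach is approached as far as the arm can. A call with a gripper value outside its range is refused whole. The fingers move at their own pace and stop on an object; "force" is the grip in N (left out, the last holds). Time passes only in rows, so rows that repeat a pose let the fingers close. It gives the time, the measured TCP pose, the force, the opening and the grip force at its end, in the units of the state.
- env.sense(): the state, without advancing time (a new reading comes with each control period).
- env.snapshot(name): name is "scene" or "top"; returns (picture, depth): 384x512x3 uint8, red, green, blue; 384x512 float32, mm along the optical axis (not along the pixel's ray), 0 where there is no reading.
- env.camera_params(name): a dict with "camera_matrix" (3x3 intrinsics, pixels), "cam_to_world" (4x4, takes a point from camera to world coordinates). Camera axes: x right, y up, looking along -z (the intrinsics and any distortion apply to the point x, -y, -z); pixel columns grow to the right and rows downward; lengths in mm; the calibration is good to about 2 mm. A picture is of the moment at which its call begins. camera_params takes no time and is no camera call.
- env.job_done(): hands the job in; it is judged then, once.
Trained networks look in the newest picture that a camera, given by its name, has taken for a name from the list of things; names that differ only in an ending like _2 or _b are one class to them, and where a whole thing is asked for, a point or a joint stands for the part that bears it (a point fixed in the world has none). Each returns a list of dicts, best first, with "p" (0 to 1); they miss things now and then, are a little off and sometimes report something else, mostly with a low value. They report only what shows in the picture. A call takes as long as a camera call. They do not tell look-alikes from the thing itself.
- env.find_in(camera, target): "uv" ([column, row] in pixels, amid what is visible of it).
- env.mark_of(camera, target): "uv" ([column, row] in pixels: a listed point, or the origin of a listed thing).
The state is a dict: "time_s": time; "q": joint angles; "qd": joint speeds; "joint_torque": joint torques, N m; "tool_pos": TCP position; "orientation": TCP orientation; "contact_force": force on the tool from outside, world axes, zero at the start; "ft_torque": the same for the moment, N m; "opening": opening from 0.0 (shut) to 1.0 (fully open); "finger_force": force on a finger pad.
Only numpy, scipy, OpenCV 4.12 (cv2) and the standard library are available. Lean on these libraries where they do the work, as an engineer would, in place of code of your own. Each camera call takes 0.05 s, during which the arm holds its last target. There are 200 camera calls.

## Task

Do this with the fingertips only, without picking anything up: roll the steel tube lying on the bench by its side up the lead-in ramp of the V-block fixture until it drops into the V. Then push it lengthwise along the V until its end is against the upright end stop, and last tip the hold-down arm over from behind so that its rubber pad rests on the tube and keeps it there for measuring. Leave the other things on the bench where they are.

Things in the scene. Friction and masses are not known exactly. Their poses are not given: they have to be found in the camera images.
- tube_blank: Plain steel tube, 40 mm outside diameter, 120 mm long, 0.45 to 0.8 kg, smooth and slippery (friction about 0.3), both ends alike (solid to the touch). Origin at its middle on the axis; own x = tube axis, y and z turn as it rolls. Starts on the bench (origin 20 mm up) on the ramp side, parallel to the V within 0.25 rad, 135 to 175 mm from it, 20 to 45 mm short of its final place lengthwise. It rolls freely.
- v_fixture: Fixed fixture with a pair of 90 degree V-blocks, x from -60 to -16 and +16 to +60 mm. Origin on the bench under the middle of the V; x along the V towards the end stop (away from the robot), y out over the ramp, z up. V bottom 4 mm above the bench; a tube in it has its axis at y = 0, 32 mm up, top at 52 mm. The far flank (-y) is higher, 34 mm, so the tube cannot roll through.
- ramp_foot (a point): Middle of the foot of the lead-in ramp, on the bench at the fixture's y = +90 mm. The ramp (x from -60 to +60 mm) rises from here to 21 mm above the bench at y = +22 mm; the crest is level to y = +17 mm, then the near flank falls into the V.
- stop_face (a point): Middle of the face of the upright end stop, 32 mm above the bench at the fixture's x = +66 mm: a steel plate across the end of the V, y from -20 to +20 mm, 54 mm high. The tube's end must touch it.
- v_seat (a point): Where the middle of the tube is when it lies in the V with its end against the end stop: fixture x = +6 mm, y = 0, 32 mm above the bench.
- hinge_pin (a point): Hinge pin of the hold-down arm, parallel to the fixture's x, at x = 0, y = -52 mm, 62 mm above the bench, in a clevis 31 mm wide behind the far flank.
- hold_down (a joint): Angle of the hold-down arm (rad), 0: level across the V towards the ramp; pi/2: upright. Starts standing about upright, 1.62 to 1.86 (end of travel 1.95), held by friction. Pushed by its back 0.5 rad past upright towards the V it falls slowly by its own weight and rests at about 0.05 with its rubber pad on a tube in the V.
- knob (a point): Middle of the black knob (19 mm thick) at the free end of the hold-down arm, 101 mm from the hinge pin; knob end at 114 mm. The arm is a flat steel bar 15 mm wide, 8 mm thick, swinging at the fixture's x = 0; its rubber pad is 52 mm from the pin on the side facing the V.
- screw_ring: Bystander: knurled steel ring lying flat, 80 mm across, 28 mm high; origin at the centre of its underside.
- pellet_die: Bystander: small round steel die with a flange, 40 mm across, 30 mm high; origin at the centre of its underside.
- die_plunger: Bystander: steel plunger standing on its head, 22 mm across, 54 mm high; origin at the centre of its underside.
- sample_2: Bystander: white plastic bottle, 42 mm across, 78 mm high; origin at the centre of its underside.
Not all that is in view belongs to the job. What is shaped like the tube_blank but blue is not meant.

How it is judged (in metres and radians):
On the way, in this order (a step that is already met when the one before it is completed fails the run):
1. the tube rolls along the bench (angular speed of tube_blank above 0.2 rad/s and linear speed of tube_blank above 0.004 m/s and height (world z) of tube_blank below 0.026 m), for 0.1 s.
2. the tube lies in the V with its end against the end stop while the hold-down arm still stands up (x of tube_blank in the frame of v_seat above -0.003 m and distance between tube_blank and v_seat below 0.004 m and angle between the x axis of tube_blank and the x axis of v_fixture, either way round below 0.04 rad and value of joint hold_down above 1.3 rad), for 0.2 s.
At the end, for the whole second after the job is handed in: The tube lies at rest in both V-blocks, its middle within 4 mm of the seat point, its end within 3 mm of the end stop, parallel to the V within 0.04 rad, and the hold-down arm is down (below 0.12 rad) with its pad bearing on the tube by more than 0.2 N (x of tube_blank in the frame of v_seat above -0.003 m and distance between tube_blank and v_seat below 0.004 m and angle between the x axis of tube_blank and the x axis of v_fixture, either way round below 0.04 rad and linear speed of tube_blank below 0.01 m/s and value of joint hold_down below 0.12 rad and contact force between hold_down and tube_blank above 0.2 N); the robot touches nothing.
It fails at once if the tube is lifted clear of the bench or the fixture (height (world z) of tube_blank above 0.047 m or (height (world z) of tube_blank above 0.03 m and y of tube_blank in the frame of v_fixture above 0.105 m)).
It fails at once if a bystander is moved by more than 15 mm (distance of any of screw_ring, pellet_die, die_plunger, sample_2 from where it was at the start of the episode above 0.015 m).
It also fails if it takes over 64 s, if anything falls off the work surface, if the arm or the gripper's body presses on something with over 40 N, if the wrist force passes 120 N, or if a joint passes its speed limit or range.

## Working session

There is one attempt and no reset: what is moved stays moved. The work goes in short steps, Python scripts to look and compute and a tool call to move; the robot and the scene stay as the last step left them, time stands still between calls to the robot, and variables do not carry over. Pictures are saved under pics/ and viewed, at most 10 in all, crops included, and the job is handed in when it is done.

Besides the shell and the picture viewer there is one more tool, called after "Call:" in YAML: its name, and indented under it one key for each argument. move_arm: Moves the arm, as the interface text tells. Its arguments: {"type":"object","properties":{"rows":{"type":"array"},"force":{"type":"number"}},"required":["rows"]}

```bash
mkdir -p pics; ls
cat > h.py <<'E'
from station import env
import numpy as np, cv2
from scipy.spatial.transform import Rotation as R
def snap(c,fn=None):
    im,d=env.snapshot(c)
    if fn: cv2.imwrite('pics/'+fn,im[:,:,::-1])
    return im,d
def ray(c,uv):
    p=env.camera_params(c);K=np.array(p['camera_matrix']);T=np.array(p['cam_to_world'])
    x=(uv[0]-K[0,2])/K[0,0];y=(uv[1]-K[1,2])/K[1,1]
    return T[:3,3],T[:3,:3]@np.array([x,-y,-1])
def atz(c,uv,z):
    o,d=ray(c,uv);return o+d*(z-o[2])/d[2]
def atd(c,uv,D):
    o,d=ray(c,uv);return o+d*D[int(round(uv[1])),int(round(uv[0]))]
def proj(c,P):
    p=env.camera_params(c);K=np.array(p['camera_matrix']);T=np.array(p['cam_to_world'])
    q=np.linalg.inv(T)@np.append(P,1);return [K[0,0]*q[0]/-q[2]+K[0,2],K[1,1]*-q[1]/-q[2]+K[1,2]]
E
python3 - <<'E'
from h import *
np.set_printoptions(precision=1,suppress=True)
s=env.sense();print(s)
for c in('scene','top'):
    im,d=snap(c,c+'0.png');print(c,env.camera_params(c))
    for t in ['tube_blank','v_fixture','ramp_foot','stop_face','v_seat','hinge_pin','knob','screw_ring','pellet_die','die_plunger','sample_2']:
        print(t,[(np.round(r['uv']),round(r['p'],2)) for r in env.mark_of(c,t)[:3]])
E
```

```text
pics
{'time_s': 0.0, 'q': array([ 1.2,  0.4,  0.1,  1.6, -0. ,  1.1, -0.1]), 'qd': array([-0.,  0., -0., -0.,  0.,  0., -0.]), 'joint_torque': array([ -0. , -93.6,   3.7, -45.4,  -0. ,   0. ,   0. ]), 'tool_pos': array([ 174.6, -651.6,  223.8]), 'orientation': array([-3.1, -0.4,  0. ]), 'contact_force': array([-0.3, -0. ,  0.2]), 'ft_torque': array([-0., -0., -0.]), 'finger_force': 0.0, 'opening': 1.0010930612267865}
scene {'camera_matrix': array([[431.5,   0. , 254.7],
       [  0. , 431.5, 196.8],
       [  0. ,   0. ,   1. ]]), 'cam_to_world': array([[  -0.9,    0.4,   -0.3,   78.8],
       [  -0.5,   -0.7,    0.5,  736.7],
       [   0. ,    0.6,    0.8, 1215.5],
       [   0. ,    0. ,    0. ,    1. ]])}
tube_blank [(array([264., 260.]), 0.95), (array([249., 218.]), 0.73)]
v_fixture [(array([269., 186.]), 0.6)]
ramp_foot [(array([257., 203.]), 0.77)]
stop_face [(array([257., 172.]), 0.73)]
v_seat [(array([268., 181.]), 0.65), (array([174., 260.]), 0.56)]
hinge_pin [(array([278., 164.]), 0.7)]
knob [(array([277., 145.]), 0.67)]
screw_ring [(array([228., 293.]), 0.59), (array([251
[... 287 characters left out ...]
  0. , 469.9, 198.6],
       [  0. ,   0. ,   1. ]]), 'cam_to_world': array([[   0. ,    1. ,   -0.2,  328.2],
       [  -1. ,    0. ,   -0. ,  -54.6],
       [   0. ,    0.2,    1. , 1283.2],
       [   0. ,    0. ,    0. ,    1. ]])}
tube_blank [(array([198., 241.]), 0.83), (array([247., 200.]), 0.8)]
v_fixture [(array([312., 190.]), 0.57)]
ramp_foot [(array([280., 190.]), 0.84)]
stop_face [(array([310., 165.]), 0.81)]
v_seat [(array([311., 186.]), 0.81)]
hinge_pin []
knob [(array([345., 178.]), 0.43), (array([308., 163.]), 0.41)]
screw_ring [(array([149., 226.]), 0.6)]
pellet_die [(array([158., 153.]), 0.74)]
die_plunger [(array([158., 191.]), 0.61)]
sample_2 [(array([395., 200.]), 0.77)]
```

Run:
```python
import cv2,numpy as np
a=cv2.imread('pics/scene0.png')[110:330,140:360];b=cv2.imread('pics/top0.png')[110:290,110:430]
cv2.imwrite('pics/a.png',cv2.resize(a,None,fx=2.7,fy=2.7,interpolation=2));cv2.imwrite('pics/b.png',cv2.resize(b,None,fx=2.5,fy=2.5,interpolation=2))
```

```text
(no output)
```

View pics/a.png

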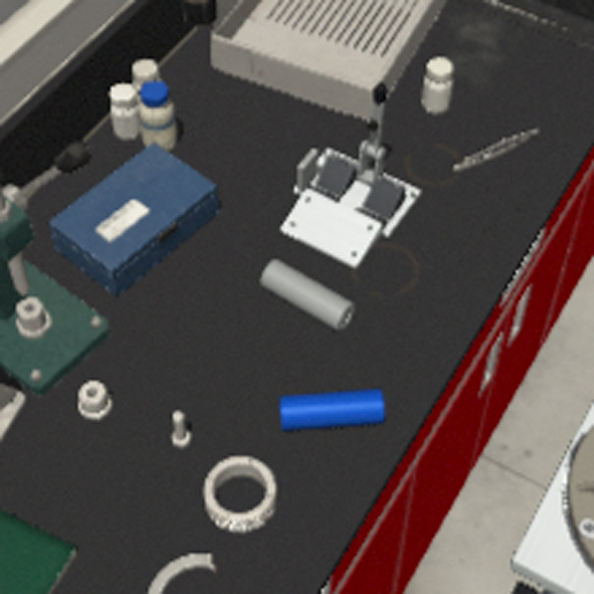

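View pics/b.png

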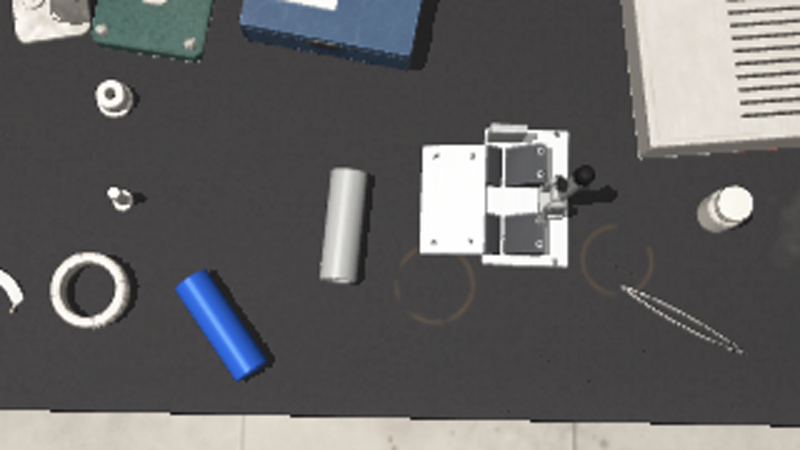

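The steel tube is the grey cylinder at scene (249,218) / top (247,200). The blue look-alike is at scene (264,260) / top (198,241), and I'll leave it alone. The fixture is at top (312,190), with its ramp on the left (world +y), the stop at the top (+x), and the arm upright leaning back.

```bash
cat >> h.py <<'E'
def cloud(c,d):
    p=env.camera_params(c);K=np.array(p['camera_matrix']);T=np.array(p['cam_to_world'])
    v,u=np.mgrid[:d.shape[0],:d.shape[1]]
    P=np.stack([(u-K[0,2])/K[0,0]*d,-(v-K[1,2])/K[1,1]*d,-d],-1)
    return P@T[:3,:3].T+T[:3,3]
def tri(a,b):  # two (cam,uv)
    (o1,d1),(o2,d2)=ray(*a),ray(*b)
    s=np.linalg.lstsq(np.stack([d1,-d2],1),o2-o1,rcond=None)[0]
    p,q=o1+d1*s[0],o2+d2*s[1];return (p+q)/2,np.linalg.norm(p-q)
E
python3 - <<'E'
from h import *
np.set_printoptions(precision=1,suppress=True)
for c in('scene','top'):
    im,d=snap(c);P=cloud(c,d)
    b=(P[...,2]<8)&(d>0);  print(c,'bench z',np.median(P[...,2][(np.abs(P[...,2])<15)&(d>0)]))
    # tube: gray pixels higher than 10mm near mark
    uv={'scene':(249,218),'top':(247,200)}[c]
    m=(P[...,2]>18)&(P[...,2]<60)&(d>0)
    n,l=cv2.connectedComponents(m.astype(np.uint8))
    k=l[uv[1],uv[0]];Q=P[l==k];print('tube',len(Q),'max z',np.percentile(Q[:,2],95))
    (cx,cy),(w,h),a=cv2.minAreaRect(Q[:,:2].astype(np.float32));print('rect',cx,cy,w,h,a); 
    T=Q[Q[:,2]>np.percentile(Q[:,2],95)-8];mm=T[:,:2].mean(0);e=np.linalg.svd(T[:,:2]-mm,full_matrices=False)[2][0];t=(T[:,:2]-mm)@e
    print('axis',mm,e,t.min(),t.max(), 'mid',mm+e*(t.min()+t.max())/2)
    # fixture
    reg=(im.min(2)>185)&(d>0)&(P[...,2]<60)&(P[...,0]>220)&(P[...,0]<480)&(P[...,1]<-40)&(P[...,1]>-300)
    n,l,st,ce=cv2.connectedComponentsWithStats(reg.astype(np.uint8))
    for k in range(1,n):
        if st[k,4]>40:
            Q=P[l==k];print('white',st[k],Q.mean(0),cv2.minAreaRect(Q[:,:2].astype(np.float32)),Q[:,2].min(),Q[:,2].max())
    if c=='top':
        for r in range(150,222,4):
            pass
M={}
for n,a,b in [('ramp_foot',(257,203),(280,190)),('stop',(257,172),(310,165)),('seat',(268,181),(311,186)),('fix',(269,186),(312,190)),('knob',(277,145),(345,178))]:
    print(n,*tri(('scene',a),('top',b)))
print('mark tube',tri(('scene',(249,218)),('top',(247,200))))
for n,uv in [('ring',(149,226)),('plunger',(158,191)),('bottle',(395,200)),('die',(158,153))]: print(n,atz('top',uv,0))
E
```

```text
scene bench z 1.1604904706700836
tube 377 max z 43.14494934263116
rect 520.7079467773438 -14.73028564453125 41.91158676147461 123.16302490234375 85.88684844970703
axis [518.8 -14.9] [-1.   0.1] -63.559551223312 59.505826121613936 mid [520.8 -15.1]
top bench z 0.7671839842497548
tube 655 max z 42.36544645746767
rect 519.531494140625 -20.659976959228516 39.78300857543945 121.07962799072266 85.2943344116211
axis [519.3 -20.9] [-1.   0.1] -59.768227936502996 60.335161951678614 mid [519.  -20.8]
white [255 277  58  20 992] [ 259.4 -172.1 -869.4] ((260.00799560546875, -170.35816955566406), (259.264892578125, 81.15702819824219), 89.09452056884766) -886.8906284813372 -849.9222039920398
ramp_foot [ 557.4 -111.   -19.9] 4.389052359027757
stop [ 611.  -189.6   45.5] 6.106364897966139
seat [ 562.2 -194.5   18.1] 1.2628517041706686
fix [ 558.3 -200.5  -14.4] 4.27793515841803
knob [ 565.2 -263.7  141.4] 9.40056155342603
mark tube (array([527.7, -17.7,  14.9]), np.float64(16.854915273568555))
ring [444.4 246.4   0. ]
plunger [542.  226.9   0. ]
bottle [ 530.4 -428.9    0. ]
die [650.  232.7   0. ]
```

Run:
```python
from h import *
np.set_printoptions(precision=2,suppress=True)
for c in('scene','top'):
    im,d=snap(c);P=cloud(c,d)
    r=(d>0)&(P[...,0]>460)&(P[...,0]<650)&(P[...,1]<-70)&(P[...,1]>-340)
    Q=P[r];z=Q[:,2]
    w=Q[(im[r].min(1)>150)&(z>2)&(z<26)]
    print(c,'white rect',cv2.minAreaRect(w[:,:2].astype(np.float32)))
    # ramp: white pts in y -180..-105, fit plane
    ramp=w[(w[:,1]>-170)&(w[:,1]<-110)]
    print('ramp rect',cv2.minAreaRect(ramp[:,:2].astype(np.float32)))
    A=np.c_[ramp[:,:2],np.ones(len(ramp))];co=np.linalg.lstsq(A,ramp[:,2],rcond=None)[0];print('plane',co,'grad angle',np.degrees(np.arctan2(-co[0],-co[1])))
    hi=Q[(z>44)&(z<58)&(Q[:,0]>590)];print('stop plate',len(hi),hi.min(0),hi.max(0),hi.mean(0))
    if len(hi)>5: print(cv2.minAreaRect(hi[:,:2].astype(np.float32)))
    k=Q[z>70];print('arm',len(k));
    if len(k)>3: print(k[np.argsort(k[:,2])][::max(1,len(k)//8)])
    for n in ['ramp_foot','stop_face','v_seat','hinge_pin','knob','hold_down']:
        zz=dict(ramp_foot=0,stop_face=32,v_seat=32,hinge_pin=62,knob=160,hold_down=62)[n]
        try: print(n,[(np.array(q['uv']),round(q['p'],2),atz(c,q['uv'],zz)) for q in env.mark_of(c,n)[:2]])
        except Exception as e: print(n,e)
```

```text
scene white rect ((559.1746826171875, -181.5591583251953), (166.05880737304688, 149.46783447265625), 88.21133422851562)
ramp rect ((550.3724365234375, -140.12457275390625), (59.764156341552734, 129.13473510742188), 89.9850845336914)
plane [  0.    -0.25 -23.33] grad angle -0.023839098719152758
stop plate 38 [ 610.86 -339.96   45.16] [ 646.43 -173.82   57.33] [ 625.26 -226.68   51.8 ]
((619.8465576171875, -258.29034423828125), (35.321998596191406, 166.16346740722656), 6.237277984619141)
arm 124
[[ 568.81 -245.59   70.15]
 [ 547.04 -243.64   73.28]
 [ 557.64 -246.44   85.95]
 [ 546.25 -252.65  112.3 ]
 [ 557.35 -242.3   120.43]
 [ 558.15 -249.68  133.7 ]
 [ 554.12 -247.6   152.26]
 [ 551.09 -247.49  168.38]
 [ 551.03 -253.48  177.81]]
ramp_foot [(array([256.5, 202.7]), 0.92, array([554.1 , -97.15,   0.  ]))]
stop_face [(array([252.3, 173.1]), 0.77, array([ 626.02, -187.04,   32.  ]))]
v_seat [(array([269.5, 180.6]), 0.82, array([ 553.48, -188.12,   32.  ])), (array([268.9, 186.3]), 0.6, array([ 541.83, -163.24,   32.  ]))]
hinge_pin [(array([277.9, 165.2]), 0.97, array([ 552.2 , -245.9
[... 1037 characters left out ...]
[(array([277.9, 188.7]), 0.65, array([ 555.38, -104.97,    0.  ])), (array([159.1, 148.4]), 0.22, array([663.34, 230.29,   0.  ]))]
stop_face [(array([311.7, 164.7]), 0.98, array([ 618.01, -194.84,   32.  ])), (array([394.5, 196.3]), 0.52, array([ 535.45, -418.41,   32.  ]))]
v_seat [(array([307.7, 183.5]), 0.91, array([ 565.69, -184.19,   32.  ]))]
hinge_pin [(array([333.7, 187.9]), 0.97, array([ 549.61, -249.74,   62.  ]))]
knob [(array([310. , 191.1]), 0.65, array([ 522.77, -176.6 ,  160.  ])), (array([345.3, 179.7]), 0.59, array([ 552.7, -262.4,  160. ]))]
hold_down it knows: die_plunger, hinge_pin, knob, pellet_die, ramp_foot, sample, screw_ring, stop_face, tube_blank, v_fixture, v_seat
```

```bash
cat >> h.py <<'E'
def shift(target,ydir=None,p=None,o=None):
    "tool-frame shift and z turn to reach world target with tool y along ydir (either sign)"
    s=env.sense();Rm=R.from_rotvec(s['orientation']).as_matrix();
    v=Rm.T@(np.array(target)-s['tool_pos']);out=[np.round(v,1)]
    if ydir is not None:
        g=Rm.T@np.append(ydir,0);a=np.arctan2(-g[0],g[1]);out.append([round((a+np.pi+k)%(2*np.pi)-np.pi,3) for k in(0,np.pi)])
    return out
E
python3 - <<'E'
from h import *
np.set_printoptions(precision=3,suppress=True)
s=env.sense();print(R.from_rotvec(s['orientation']).as_matrix(),s['tool_pos'])
for t in [(480,-300,300),(480,40,300),(520,60,120)]: print(t,shift(t,(1,0)))
im,d=snap('top');P=cloud('top',d)
for y0 in range(-420,-270,20):
    m=(d>0)&(abs(P[...,1]-y0)<10)&(P[...,0]>480)&(P[...,0]<760)&(P[...,2]>20);Q=P[m]
    print(y0,len(Q),Q.min(0) if len(Q) else'',Q.max(0)if len(Q) else'')
E
```

```text
[[ 0.966  0.259  0.   ]
 [ 0.259 -0.966  0.   ]
 [ 0.    -0.    -1.   ]] [ 174.689 -651.962  224.464]
(480, -300, 300) [array([ 386. , -261. ,  -75.5]), [np.float64(-1.309), np.float64(1.833)]]
(480, 40, 300) [array([ 474. , -589.4,  -75.5]), [np.float64(-1.309), np.float64(1.833)]]
(520, 60, 120) [array([ 517.8, -598.3,  104.5]), [np.float64(-1.309), np.float64(1.833)]]
-420 567 [ 521.652 -429.969   20.118] [ 759.351 -410.255   84.448]
-400 415 [ 533.658 -409.984   20.73 ] [ 759.868 -390.031   77.526]
-380 393 [ 605.759 -389.974   20.773] [ 759.901 -370.015   70.195]
-360 290 [ 603.635 -369.928   21.047] [ 759.152 -350.036   70.831]
-340 423 [ 602.588 -349.916   20.355] [ 759.64  -330.225   73.923]
-320 3 [ 755.683 -329.874   49.279] [ 758.593 -328.876   66.171]
-300 0  
-280 1 [ 548.817 -270.621  110.875] [ 548.817 -270.621  110.875]
```

Call:
move_arm:
  rows:
    - [1,[0,0,-75],0]
    - [1,[100,-65,-75],-0.2]
    - [1,[150,-100,-75],-0.4]
    - [1,[200,-135,-75],-0.6]
    - [1,[250,-170,-75],-0.8]
    - [1,[300,-200,-75],-1.0]
    - [1,[350,-235,-75],-1.2]
    - [1,[386,-261,-75],-1.309]

```text
time_s: 2.95
tool_pos: [462.4, -320.5, 299.8]
orientation: [2.214, 2.227, 0.0]
contact_force: [0.3, -1.3, -0.0]
opening: 1.003
finger_force: 0.0
```

Run:
```python
from h import *
s=env.sense();print(s['tool_pos'],s['q'])
for t in [(520,-150,300),(520,45,300),(520,45,30)]: print(t,shift(t,(1,0)))
```

```text
[ 462.42850139 -320.51350821  299.80607726] [ 0.78094364  0.20132353 -0.33609877  1.75183539  0.07103396  1.19956153
  0.43121955]
(520, -150, 300) [array([170.2,  58.6,  -0.2]), [np.float64(0.006), np.float64(-3.136)]]
(520, 45, 300) [array([ 3.652e+02,  5.970e+01, -3.000e-01]), [np.float64(0.006), np.float64(-3.136)]]
(520, 45, 30) [array([365.3,  59.6, 269.7]), [np.float64(0.006), np.float64(-3.136)]]
```

Call:
move_arm:
  rows:
    - [1,[60,10,0],0]
    - [1,[120,20,0],0]
    - [1,[180,35,0],0]
    - [1,[240,35,0],0]
    - [1,[300,35,40],0]
    - [1,[345,35,80],0]
    - [1,[345,35,120],0]
    - [1,[345,35,160],0]

```text
time_s: 3.95
tool_pos: [496.2, 23.8, 138.3]
orientation: [2.22, 2.223, 0.001]
contact_force: [0.1, -1.0, -0.2]
opening: 0.999
finger_force: 0.0
```

Run:
```python
from h import *
s=env.sense();print(s['tool_pos'],s['q'])
print(shift((515,45,32),(1,0)))
im,d=snap('top','t1.png');
p=[[r['uv'],r['p']] for r in env.mark_of('top','tube_blank')];print(p)
```

```text
[496.21793842  23.8384927  138.31802387] [ 0.32387161  0.29102975 -0.57817704  2.05445832  0.20974805  0.85190759
 -0.37240643]
[array([ 21.1,  18.8, 106.3]), [np.float64(0.002), np.float64(-3.14)]]
[[[198.7, 241.3], 0.55]]
```

Call:
move_arm:
  rows:
    - [1,[20,18,0],0]
    - [1,[20,18,40],0]
    - [1,[20,18,80],0]
    - [1,[20,18,107],0]
    - [1,[20,18,107],0]

```text
time_s: 4.68
tool_pos: [514.3, 42.6, 32.6]
orientation: [-2.221, -2.22, 0.002]
contact_force: [0.6, -0.1, 0.5]
opening: 1.004
finger_force: 0.0
```

Run:
```python
from h import *
s=env.sense();print(s['tool_pos'],s['contact_force'])
im,d=snap('top');P=cloud('top',d)
im2,d2=snap('scene','s1.png');cv2.imwrite('pics/c.png',cv2.resize(im2[110:310,160:360,::-1],None,fx=3,fy=3))
for c,pp in(('scene',cloud('scene',d2)),):
    m=(pp[...,2]>15)&(pp[...,2]<60)&(abs(pp[...,1]+20)<26)&(abs(pp[...,0]-520)<75);print(cv2.minAreaRect(pp[m][:,:2].astype(np.float32)))
```

```text
[514.28638534  42.64947178  32.55409155] [ 0.57548367 -0.13852097  0.47279103]
((517.0055541992188, -0.6164970397949219), (122.58375549316406, 35.28290557861328), 12.197296142578125)
```

View pics/c.png

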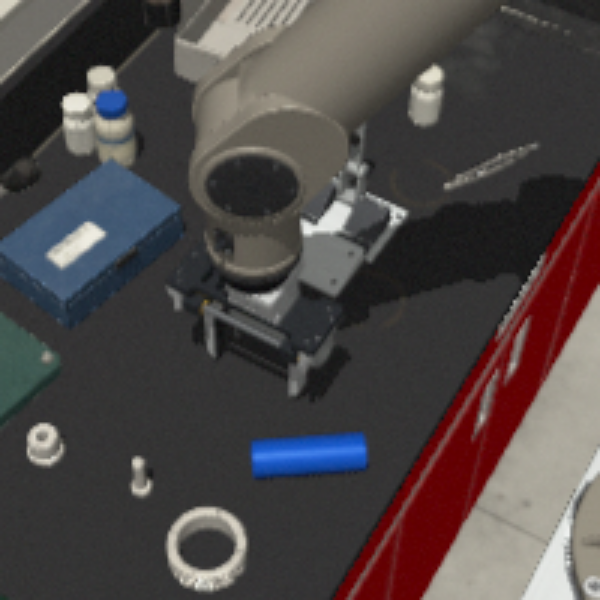

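The fingers stand on the ramp-far side of the grey tube (crop about (260,335)) and touch nothing. Next is a slow roll.

Call:
move_arm:
  rows:
    - [1,[-10,0,0],0]
    - [1,[-18,0,0],0]
    - [1,[-24,0,0],0]
    - [1,[-29,0,0],0]
    - [1,[-34,0,0],0]
    - [1,[-39,0,0],0]
    - [1,[-44,0,0],0]
    - [1,[-49,0,0],0]

```text
time_s: 5.78
tool_pos: [514.3, -6.4, 32.4]
orientation: [-2.221, -2.221, -0.0]
contact_force: [-0.6, 0.2, -0.3]
opening: 1.001
finger_force: 0.2
```

Call:
move_arm:
  rows:
    - [1,[-5,0,0],0]
    - [1,[-10,0,0],0]
    - [1,[-15,0,0],0]
    - [1,[-20,0,0],0]
    - [1,[-25,0,0],0]
    - [1,[-30,0,0],0]
    - [1,[-35,0,0],0]
    - [1,[-40,0,0],0]

```text
time_s: 6.78
tool_pos: [514.4, -46.4, 32.5]
orientation: [-2.221, -2.221, -0.0]
contact_force: [-0.0, 0.6, 0.4]
opening: 0.999
finger_force: 0.2
```

```bash
cat >> h.py <<'E'
def tube(y0,y1,c='top',x0=430,x1=630,z0=15,z1=62,fn=None):
    im,d=snap(c,fn);P=cloud(c,d);m=(d>0)&(P[...,2]>z0)&(P[...,2]<z1)&(P[...,1]>y0)&(P[...,1]<y1)&(P[...,0]>x0)&(P[...,0]<x1)
    Q=P[m];print(c,len(Q),cv2.minAreaRect(Q[:,:2].astype(np.float32)) if len(Q)>4 else '',Q.min(0),Q.max(0));return im,P,m
E
python3 - <<'E'
from h import *
s=env.sense();print(s['tool_pos'],s['contact_force'])
im,P,m=tube(-110,-30,fn='t2.png');tube(-110,-30,'scene')
cv2.imwrite('pics/d.png',cv2.resize(im[130:260,190:370,::-1],None,fx=4,fy=4))
E
```

```text
[514.36104192 -46.4112735   32.46369089] [-0.03128607  0.60591311  0.35036349]Traceback (most recent call last):
  File "<stdin>", line 3, in <module>
  File "h.py", line 37, in tube
    Q=P[m];print(c,len(Q),cv2.minAreaRect(Q[:,:2].astype(np.float32)) if len(Q)>4 else '',Q.min(0),Q.max(0));return im,P,m
                                                                                          ~~~~~^^^
    return umr_minimum(a, axis, None, out, keepdims, initial, where)
ValueError: zero-size array to reduction operation minimum which has no identity
```

Run:
```python
from h import *
im,P=(lambda a:(a[0],cloud('scene',a[1])))(snap('scene'))
m=(P[...,2]>8)&(P[...,2]<50)&(P[...,0]>430)&(P[...,0]<620)&(P[...,1]>-120)&(P[...,1]<-10)
print(m.sum(),P[m][:,:].min(0) if m.any() else '')
im2=cv2.imread('pics/t2.png')
cv2.imwrite('pics/d.png',np.hstack([cv2.resize(im[140:290,190:320,::-1],(390,450)),cv2.resize(im2[130:260,230:340],(380,450))]))
```

```text
300 [ 442.07337215 -116.42229578    8.19064028]
```

View pics/d.png

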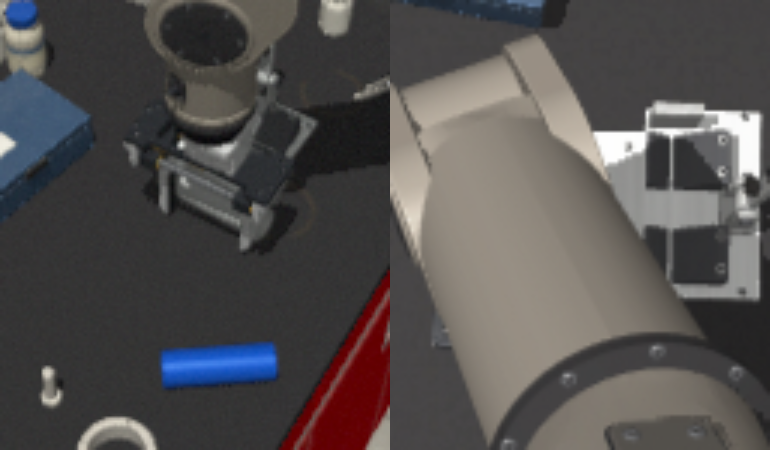

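Call:
move_arm:
  rows:
    - [1,[-5,0,-1],0]
    - [1,[-10,0,-2],0]
    - [1,[-15,0,-3],0]
    - [1,[-20,0,-4],0]
    - [1,[-25,0,-5],0]
    - [1,[-30,0,-6],0]
    - [1,[-35,0,-7],0]
    - [1,[-40,0,-8],0]

```text
time_s: 7.88
tool_pos: [515.1, -84.7, 41.0]
orientation: [-2.22, -2.223, -0.003]
contact_force: [-0.2, 10.6, 6.3]
opening: 0.998
finger_force: 5.1
```

Call:
move_arm:
  rows:
    - [1,[-5,0,-1],0]
    - [1,[-10,0,-2],0]
    - [1,[-15,0,-3],0]
    - [1,[-20,0,-4],0]
    - [1,[-24,0,-5],0]
    - [1,[-28,0,-6],0]
    - [1,[-32,0,-7],0]
    - [1,[-36,0,-7],0]

```text
time_s: 8.88
tool_pos: [515.0, -120.8, 47.9]
orientation: [-2.22, -2.223, -0.003]
contact_force: [0.8, 10.2, 6.1]
opening: 0.999
finger_force: 5.0
```

Run:
```python
from h import *
s=env.sense();print(s['tool_pos'],s['contact_force'])
im,d=snap('scene');im2,d2=snap('top')
for c,dd in(('scene',d),('top',d2)):
    P=cloud(c,dd);m=(P[...,2]>36)&(P[...,2]<66)&(P[...,0]>430)&(P[...,0]<600)&(P[...,1]>-220)&(P[...,1]<-120)
    Q=P[m];print(c,len(Q));
    if len(Q)>5:print(Q.min(0),Q.max(0),Q.mean(0),cv2.minAreaRect(Q[:,:2].astype(np.float32)))
cv2.imwrite('pics/e.png',np.hstack([cv2.resize(im[130:260,200:310,::-1],(380,450)),cv2.resize(im2[130:260,250:360,::-1],(380,450))]))
```

```text
[ 515.01887101 -120.7598105    47.90383492] [ 0.76482283 10.23179519  6.09805376]
scene 245
[ 454.95221331 -163.64956551   36.11776542] [ 576.85779102 -120.68635206   63.33590048] [ 521.29011727 -138.89340945   49.76505056] ((515.487548828125, -139.1839599609375), (121.29924774169922, 42.800785064697266), 2.9412331581115723)
top 0
```

View pics/e.png

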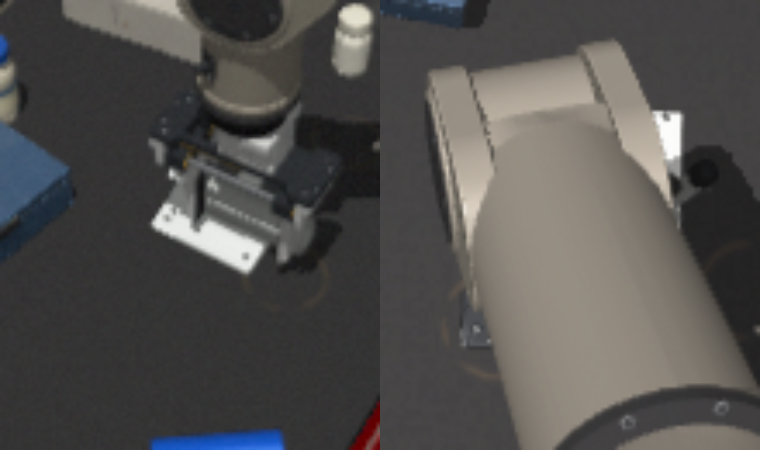

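Call:
move_arm:
  rows:
    - [1,[-4,0,0],0]
    - [1,[-8,0,-1],0]
    - [1,[-12,0,-1],0]
    - [1,[-16,0,-2],0]
    - [1,[-19,0,-2],0]
    - [1,[-22,0,-2],0]
    - [1,[-24,0,-2],0]
    - [1,[-26,0,-2],0]

```text
time_s: 9.98
tool_pos: [514.2, -148.5, 49.4]
orientation: [-2.222, -2.221, 0.0]
contact_force: [0.5, 0.1, -0.3]
opening: 0.997
finger_force: 0.0
```

Call:
move_arm:
  rows:
    - [1,[-2,0,0],0]
    - [1,[-4,0,0],0]
    - [1,[-6,0,0],0]
    - [1,[-8,0,0],0]

```text
time_s: 10.48
tool_pos: [514.3, -156.3, 49.5]
orientation: [-2.221, -2.221, -0.0]
contact_force: [-0.1, -0.5, -0.2]
opening: 0.999
finger_force: 0.0
```

Call:
move_arm:
  rows:
    - [1,[30,0,0],0]
    - [1,[60,0,-30],0]
    - [0,[60,-30,-80],0.2]
    - [0,[60,-60,-130],0.4]
    - [0,[60,-90,-130],0.6]
    - [0,[60,-100,-130],0.8]
    - [0,[60,-100,-130],1.0]
    - [0,[60,-100,-130],1.2]

```text
time_s: 11.48
tool_pos: [414.2, -96.2, 179.7]
orientation: [3.066, 0.685, 0.001]
contact_force: [0.3, 0.4, 0.3]
opening: 0.396
finger_force: 0.0
```

Run:
```python
from h import *
s=env.sense();print(s['tool_pos'],s['q'],s['opening'])
im,d=snap('scene');im2,d2=snap('top')
for c,dd in(('scene',d),('top',d2)):
    P=cloud(c,dd);m=(P[...,2]>38)&(P[...,2]<62)&(P[...,0]>430)&(P[...,0]<608)&(P[...,1]>-222)&(P[...,1]<-170)
    Q=P[m];print(c,len(Q));
    if len(Q)>5:print(Q.min(0),Q.max(0),cv2.minAreaRect(Q[:,:2].astype(np.float32)))
print(shift((420,-195,180),(0,1)))
cv2.imwrite('pics/f.png',np.hstack([cv2.resize(im[130:260,200:310,::-1],(380,450)),cv2.resize(im2[130:260,250:360,::-1],(380,450))]))
```

```text
[414.24204778 -96.21373657 179.69015925] [ 0.51709519  0.09358001 -0.45963443  2.16280082  0.05352358  0.89509785
 -1.1055682 ] 0.3959706752353443
scene 220
[ 459.27477194 -221.97645304   38.08298944] [ 587.87998708 -170.58010244   59.65324095] ((525.6590576171875, -187.26332092285156), (45.25592803955078, 135.27561950683594), 79.16319274902344)
top 83
[ 554.13157573 -213.86716938   39.14838002] [ 575.64494382 -175.73823892   58.61838699] ((567.2801513671875, -194.0342559814453), (19.941755294799805, 39.981536865234375), 9.547423362731934)
[array([-37.3,  91.8,  -0.4]), [np.float64(-2.699), np.float64(0.443)]]
```

View pics/f.png

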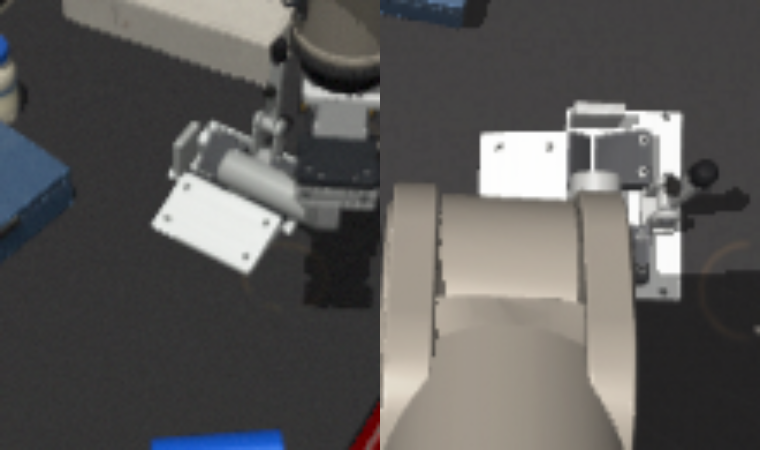

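The tube lies in the V with its far end at x≈576, about 43 mm short of the stop. The arm still stands upright. Next I move behind the tube's near end.

Call:
move_arm:
  rows:
    - [0,[-19,46,0],0.18]
    - [0,[-37,92,0],0.36]
    - [0,[-37,92,0],0.443]
    - [0,[-37,92,50],0.443]
    - [0,[-37,92,100],0.443]
    - [0,[-37,92,138],0.443]
    - [0,[-37,92,138],0.443]

```text
time_s: 12.45
tool_pos: [419.1, -194.2, 39.6]
orientation: [-3.139, -0.011, 0.007]
contact_force: [0.4, 0.3, 0.2]
opening: 0.004
finger_force: 0.0
```

Run:
```python
from h import *
s=env.sense();print(s['tool_pos'],s['opening'],s['contact_force'],s['q'])
print(shift((491,-194.5,42),(0,1)))
```

```text
[ 419.08844524 -194.24682722   39.58596689] 0.0038557849000423975 [0.42379959 0.31037428 0.20992667] [ 0.54923916  0.37360904 -0.29533136  2.20271132  0.18941133  0.59319318
 -1.44842503]
[array([71.9,  0.8, -2.7]), [np.float64(-3.134), np.float64(0.007)]]
```

Call:
move_arm:
  rows:
    - [0,[8,0,-3],0.007]
    - [0,[16,0,-3],0.007]
    - [0,[22,0,-3],0.007]
    - [0,[27,0,-3],0.007]
    - [0,[32,0,-3],0.007]
    - [0,[37,0,-3],0.007]
    - [0,[42,0,-3],0.007]
    - [0,[47,0,-3],0.007]

```text
time_s: 13.45
tool_pos: [466.9, -195.3, 44.4]
orientation: [3.141, -0.007, -0.003]
contact_force: [-4.3, -2.4, 2.8]
opening: 0.007
finger_force: 2.7
```

Call:
move_arm:
  rows:
    - [0,[4,0,0],0]
    - [0,[8,0,0],0]
    - [0,[12,0,0],0]
    - [0,[15,0,0],0]
    - [0,[17,0,0],0]
    - [0,[19,0,0],0]

```text
time_s: 14.2
tool_pos: [485.7, -195.5, 44.4]
orientation: [3.141, -0.007, -0.003]
contact_force: [-5.8, -2.5, 2.6]
opening: 0.005
finger_force: 2.8
```

Call:
move_arm:
  rows:
    - [0,[1,0,0],0]
    - [0,[2,0,0],0]
    - [0,[3,0,0],0]
    - [0,[4,0,0],0]

```text
time_s: 14.7
tool_pos: [488.9, -195.4, 44.3]
orientation: [3.141, -0.008, -0.005]
contact_force: [-11.4, -0.8, 7.2]
opening: 0.008
finger_force: 6.0
```

Run:
```python
from h import *
s=env.sense();print(s['tool_pos'],s['contact_force'])
```

```text
[ 488.94375843 -195.44320149   44.26800657] [-11.3968013   -0.77321226   7.19529254]
```

Call:
move_arm:
  rows:
    - [0,[1,0,0],0]
    - [0,[2,0,0],0]
    - [0,[2,0,0],0]

```text
time_s: 15.08
tool_pos: [489.0, -195.3, 43.9]
orientation: [-3.141, 0.008, 0.011]
contact_force: [-18.8, -0.0, 10.6]
opening: 0.006
finger_force: 9.3
```

Run:
```python
from h import *
im,d=snap('scene');im2,d2=snap('top')
P=cloud('top',d2);m=(P[...,2]>38)&(P[...,2]<75)&(P[...,0]>430)&(P[...,0]<640)&(P[...,1]>-222)&(P[...,1]<-165)
Q=P[m];print(len(Q),Q.min(0),Q.max(0))
cv2.imwrite('pics/g.png',np.hstack([cv2.resize(im[140:220,220:310,::-1],(400,356),interpolation=2),cv2.resize(im2[140:220,270:360,::-1],(400,356),interpolation=2)]))
```

```text
4 [ 623.49788135 -179.72779269   50.86490813] [ 628.47166801 -177.01945406   54.3371968 ]
```

View pics/g.png

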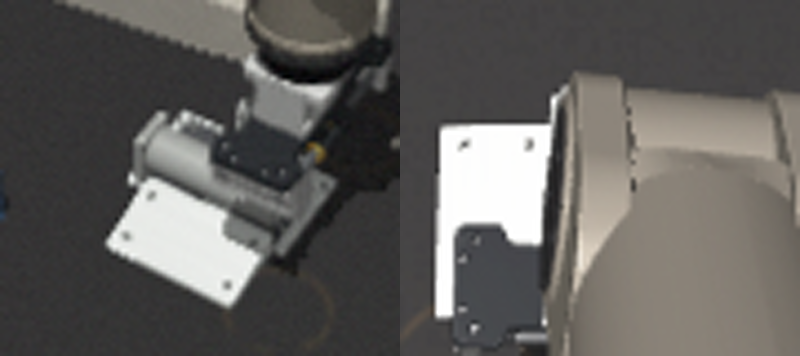

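The tube's end is against the stop: the push force rose to 19 N and the TCP stalled at x=489. The picture agrees, with the tube end at the plate near (145,150). Now I back off and go round behind the hold-down arm.

Call:
move_arm:
  rows:
    - [0,[-10,0,0],0]
    - [0,[-35,0,0],0]
    - [0,[-60,0,-10],0]
    - [0,[-60,0,-60],0]
    - [0,[-60,0,-120],0]
    - [0,[-60,0,-180],0]
    - [0,[-60,50,-200],0]
    - [0,[-60,100,-200],0]

```text
time_s: 16.18
tool_pos: [433.2, -296.4, 247.3]
orientation: [3.139, -0.004, 0.007]
contact_force: [-0.1, -0.4, 0.3]
opening: 0.007
finger_force: 0.0
```

Run:
```python
from h import *
s=env.sense();print(s['tool_pos'],s['contact_force'],s['q'])
print(shift((553,-325,230),(0,1)))
for c in('scene','top'):
    im,P,m=tube(-217,-172,c,x1=616,z0=45,z1=58); 
    m=(P[...,2]>70)&(P[...,2]<185)&(abs(P[...,0]-553)<22)&(P[...,1]<-220)&(P[...,1]>-300);Q=P[m]
    Q=Q[np.argsort(Q[:,2])];print(Q[::max(1,len(Q)//8)].round(0).tolist())
    print([(r['uv'],r['p'],atz(c,r['uv'],162)) for r in env.mark_of(c,'knob')])
```

```text
[ 433.22215165 -296.37264704  247.27547469] [-0.12926812 -0.38738522  0.27507414] [ 0.71381772  0.17053694 -0.26548195  1.90335454  0.05163802  1.06891978
 -1.14624256]
[array([119.8,  28.2,  17.9]), [np.float64(3.139), np.float64(-0.003)]]
scene 201 ((558.6487426757812, -188.2239532470703), (36.11260986328125, 114.75839233398438), 86.90946197509766) [ 501.0215595  -209.34752554   45.05027616] [ 614.97098134 -172.46593189   57.97761683]
[[552.0, -238.0, 70.0], [559.0, -242.0, 78.0], [553.0, -244.0, 96.0], [546.0, -238.0, 115.0], [550.0, -243.0, 123.0], [546.0, -250.0, 135.0], [553.0, -252.0, 155.0], [546.0, -245.0, 169.0], [550.0, -244.0, 177.0]]
[]
top 504 ((557.1689453125, -194.4738311767578), (35.37383270263672, 116.94727325439453), 88.62649536132812) [ 498.79870551 -213.01148532   45.01491916] [ 615.57922795 -175.85093314   57.74020604]
[[566.0, -244.0, 70.0], [546.0, -247.0, 81.0], [545.0, -260.0, 115.0], [549.0, -249.0, 120.0], [548.0, -250.0, 127.0], [544.0, -252.0, 160.0], [545.0, -252.0, 171.0], [547.0, -252.0, 174.0], [555.0, -253.0, 179.0]]
[([160.4, 152.5], 0.44, array([610.76717772, 190.58434004, 162.        ]))]
```

Call:
move_arm:
  rows:
    - [0,[0,35,0],0]
    - [0,[40,40,0],0]
    - [0,[80,40,0],0]
    - [0,[118,40,0],0]
    - [0,[118,40,36],0]
    - [0,[118,40,72],0]
    - [0,[118,40,108],0]
    - [0,[118,40,108],0]

```text
time_s: 17.38
tool_pos: [549.0, -333.1, 134.3]
orientation: [-3.139, 0.004, 0.006]
contact_force: [-0.6, -0.3, 0.6]
opening: 0.007
finger_force: 0.0
```

Run:
```python
from h import *
s=env.sense();print(s['tool_pos'],s['contact_force'],s['q']);print(shift((551,-230,139),(0,1)))
```

```text
[ 549.01128563 -333.1000165   134.2760292 ] [-0.56912958 -0.28719283  0.60715344] [ 0.63207982  0.47566777 -0.24684825  1.74593582  0.13746667  0.94144413
 -1.24329217]
[array([   1.7, -103.1,   -4.4]), [np.float64(3.139), np.float64(-0.002)]]
```

Call:
move_arm:
  rows:
    - [0,[2,-15,-4],0]
    - [0,[2,-30,-4],0]
    - [0,[2,-45,-4],0]
    - [0,[2,-55,-4],0]
    - [0,[2,-62,-4],0]
    - [0,[2,-69,-4],0]
    - [0,[2,-76,-4],0]
    - [0,[2,-83,-4],0]

```text
time_s: 18.38
tool_pos: [552.3, -252.0, 140.4]
orientation: [-3.141, 0.007, 0.0]
contact_force: [-0.9, -0.3, -0.8]
opening: 0.003
finger_force: 0.2
```

Call:
move_arm:
  rows:
    - [0,[0,-5,0],0]
    - [0,[0,-10,0],0]
    - [0,[0,-15,0],0]
    - [0,[0,-20,0],0]
    - [0,[0,-25,0],0]
    - [0,[0,-25,0],0]

```text
time_s: 19.12
tool_pos: [552.6, -226.8, 140.5]
orientation: [-3.141, 0.006, -0.0]
contact_force: [-1.3, -0.2, 0.0]
opening: 0.002
finger_force: 0.0
```

Run:
```python
from h import *
s=env.sense();print(s['tool_pos'],s['contact_force'])
im,d=snap('scene');im2,d2=snap('top')
cv2.imwrite('pics/i.png',np.hstack([cv2.resize(im[120:220,210:310,::-1],(400,400),interpolation=2),cv2.resize(im2[130:230,260:360,::-1],(400,400),interpolation=2)]))
```

```text
[ 552.57346566 -226.80566827  140.48284782] [-1.31391303 -0.24087083  0.04544686]
```

View pics/i.png

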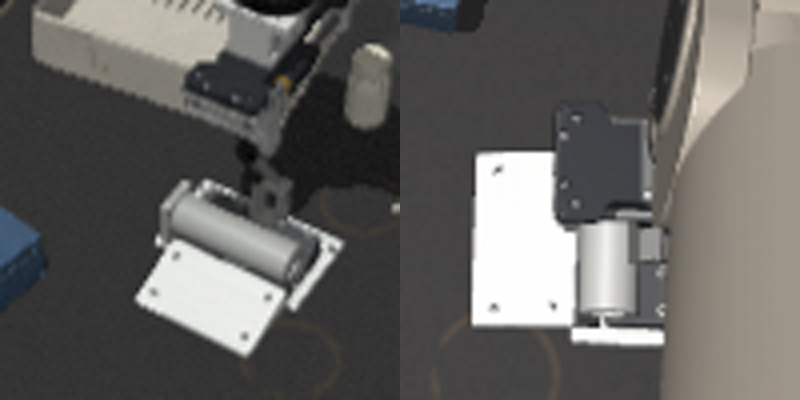

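The arm now leans forward over the V, with the knob at about (247,152) in the left crop. I let it fall and check its height.

Call:
move_arm:
  rows:
    - [0,[0,-3,0],0]
    - [0,[0,-6,0],0]
    - [0,[0,-6,0],0]
    - [0,[0,-6,0],0]
    - [0,[0,-6,0],0]
    - [0,[0,-6,0],0]
    - [0,[0,-6,0],0]
    - [0,[0,-6,0],0]

```text
time_s: 20.23
tool_pos: [552.5, -221.4, 140.5]
orientation: [-3.142, 0.007, -0.0]
contact_force: [-0.2, -0.1, -0.5]
opening: 0.003
finger_force: 0.0
```

```bash
cat > k.py <<'E'
from h import *
s=env.sense();print(s['time_s'],s['tool_pos'],s['contact_force'])
for c in('scene','top'):
    im,d=snap(c);P=cloud(c,d)
    m=(d>0)&(im.max(2)<60)&(P[...,2]>50)&(P[...,2]<185)&(abs(P[...,0]-553)<18)&(P[...,1]<-125)&(P[...,1]>-225);Q=P[m]
    print(c,len(Q),Q.min(0) if len(Q) else '',Q.max(0) if len(Q) else '')
E
python3 k.py
```

```text
20.225 [ 552.519356   -221.35318886  140.4787575 ] [-0.16195268 -0.10665572 -0.54052044]
scene 40 [ 544.58107276 -214.74198348   52.16589093] [ 559.9839402  -129.36241987   86.89485193]
top 38 [ 544.7197869  -207.06233935   50.53633618] [ 569.47512388 -135.78126749   82.07849672]
```

Call:
move_arm:
  rows:
    - [0,[0,20,-20],0]
    - [0,[0,40,-60],0]
    - [0,[0,60,-100],0]
    - [0,[0,60,-120],0]
    - [0,[0,60,-120],0]
    - [0,[0,60,-120],0]
    - [0,[0,60,-120],0]
    - [0,[0,60,-120],0]

```text
time_s: 21.32
tool_pos: [552.1, -281.1, 259.7]
orientation: [-3.141, 0.006, 0.002]
contact_force: [-0.2, -0.0, -0.1]
opening: 0.007
finger_force: 0.0
```

```bash
python3 k.py
python3 - <<'E'
from h import *
im,d=snap('scene');im2,d2=snap('top')
P=cloud('scene',d)
m=(abs(P[...,0]-553)<7)&(P[...,1]<-130)&(P[...,1]>-240)&(P[...,2]>45);Q=P[m];Q=Q[np.argsort(Q[:,1])];print(Q[::max(1,len(Q)//10)].round(0).tolist())
tube(-215,-174,'scene',x1=614,z0=40,z1=58);tube(-215,-174,'top',x1=614,z0=40,z1=58)
cv2.imwrite('pics/j.png',np.hstack([cv2.resize(im[120:220,210:310,::-1],(400,400),interpolation=2),cv2.resize(im2[130:230,260:360,::-1],(400,400),interpolation=2)]))
E
```

```text
21.325 [ 552.09513303 -281.08483677  259.70956714] [-0.15575897 -0.04146348 -0.07764451]
scene 30 [ 545.5133416  -193.0718589    50.80601377] [ 558.60065065 -130.87854459   85.16966537]
top 48 [ 544.125618   -159.78385561   67.44243868] [ 557.54468718 -135.92479539   83.67438446]
[[554.0, -240.0, 389.0], [549.0, -236.0, 531.0], [547.0, -234.0, 520.0], [554.0, -232.0, 496.0], [547.0, -225.0, 669.0], [558.0, -221.0, 593.0], [547.0, -219.0, 656.0], [549.0, -217.0, 595.0], [560.0, -198.0, 342.0], [550.0, -184.0, 69.0], [557.0, -131.0, 73.0]]
scene 198 ((556.7601318359375, -190.1688232421875), (114.158935546875, 32.30852508544922), 0.007456197869032621) [ 499.68150823 -206.3304701    40.40768019] [ 613.8389678  -174.0204875    56.88362308]
top 509 ((556.0320434570312, -194.61683654785156), (115.40545654296875, 38.23657989501953), 0.030438728630542755) [ 498.32445059 -213.75696375   40.02242866] [ 613.74290163 -175.50438011   57.41420834]
```

View pics/j.png

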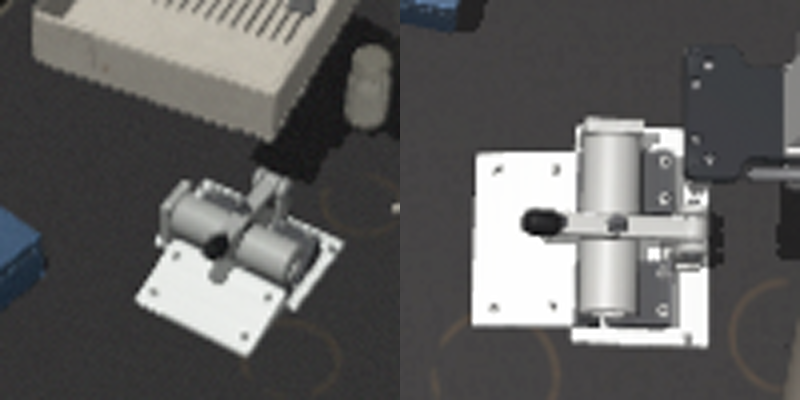

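The arm lies across the tube with the knob over the ramp at (540,222) in the right crop. The tube's near end is still at x≈498.5, against the stop, and the robot is clear. I'm handing in.

```bash
python3 -c "
from station import env
print(env.job_done())"
```

```text
the job is handed in; nothing more can be done
None
```

I handed the job in at about 21 s: the tube is in the V with its end against the stop, the hold-down arm is lying on it, and the robot is clear. The hand-in gave no verdict, so I checked only by camera and push force; the pad's force on the tube was not measured.

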